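Dust off a lens and shut it in its box

TASK

Set the camera lens down upright, glass up and without dropping it, in the middle of the open grey box. Then give it a puff of air: press the black cap of the duster can beside the box all the way down and let it spring back up. Finally shut the box's lid fully, leaving the other things on the bench where they are.

Things in the scene. Friction and masses are not known exactly. Their poses are not given: they have to be found in the camera images.
- lens: Loose camera lens barrel, black, a standing cylinder 50 mm across and 46 mm tall with a ribbed focus ring and round glass on its top face; about 0.18 kg. Origin: centre of its underside; z runs up its axis to the glass. At first it stands glass up on the bench, on the robot's right.
- box: Open-topped grey box fixed to the bench, outside 150 mm (its x) by 180 mm (its y) by 70 mm tall, walls and floor 5 mm thick, empty inside. Origin: centre of its underside on the bench. z up; x points away from the robot towards the lid's hinge.
- box_in (a point): Centre of the box's inner floor, 5 mm above the bench; axes as the box.
- lid (a joint): Angle of the grey lid in rad: 0 shut flat, growing as it opens upward about the hinge on the box's far (+x) rim; starts at 1.6 to 1.85, leaning slightly back. A flat plate 150 by 180 mm, 6 mm thick, with a tab 50 mm wide sticking out 15 mm at the middle of its free edge. The hinge is stiff (0.17 N m): the lid stays where it is left and must be pushed from behind all the way down.
- lid_hinge (a point): Middle of the lid's hinge line, at the top of the box's far wall, 70.5 mm above the bench, 75 mm along box x from the box's centre. The lid's underside lies through it; the hinge line runs along box y.
- lid_edge (a point): Middle of the lid's free edge on its outer (upper when shut) face, 150 mm from the hinge; moves with the lid.
- can: Duster spray can of bare metal with a white band, 52 mm across, held upright in a dark steel foot 92 mm across fixed to the bench; it stands on the box's left (+y) side, about 200 mm from the box's centre. Origin: centre of the foot's underside. Its -y axis points along the nozzle towards the box.
- cap (a joint): How far the can's sprung black cap is pressed down, in m: 0 up, 0.008 fully down. Its spring pushes back with about 3 N at first and 8.5 N when fully down.
- cap_top (a point): Centre of the flat top of the cap (28 mm across, 22 mm tall), 190 mm above the bench when up. A spout and a thin white straw stick out of the cap's side 50 mm towards the box, sloping down; they move with the cap.
- jar: Bystander: small clear jar with a white lid, 46 mm across, 48 mm tall, loose. Origin: centre of its underside.
- tape: Bystander: roll of brown tape lying flat, 74 mm across, 52 mm hole, 22 mm tall, loose. Origin: centre of its underside.
- driver: Bystander: yellow-handled screwdriver lying in front of the box, 170 mm long, 26 mm thick, loose. Origin: its middle, on the bench.

How it is judged (in metres and radians):
On the way, in this order (a step that is already met when the one before it is completed fails the run):
1. the lens stands upright in the middle of the open box, released and at rest (horizontal distance between lens and box_in below 0.03 m and z of lens in the frame of box between 0 and 0.012 m and angle between lens's own z axis and vertical below 0.15 rad and contact force between the fingers and lens below 0.1 N and linear speed of lens below 0.03 m/s and value of joint lid above 1.2 rad), for 0.2 s.
2. the can's cap is pressed down (beyond 6 of its 8 mm) while the lens is in the open box (horizontal distance between lens and box_in below 0.03 m and z of lens in the frame of box between 0 and 0.012 m and angle between lens's own z axis and vertical below 0.15 rad and value of joint lid above 1.2 rad and value of joint cap above 0.006 m), for 0.1 s.
3. the cap has sprung back up, the lid still open (horizontal distance between lens and box_in below 0.03 m and z of lens in the frame of box between 0 and 0.012 m and angle between lens's own z axis and vertical below 0.15 rad and value of joint lid above 1.2 rad and value of joint cap below 0.0015 m), for 0.1 s.
At the end, for the whole second after the job is handed in: The lid is shut (within 0.05 rad of flat), the lens stands upright (within 0.15 rad) on the box's floor within 30 mm of its middle, released and at rest, and the cap is up (within 1.5 mm) (horizontal distance between lens and box_in below 0.03 m and z of lens in the frame of box between 0 and 0.012 m and angle between lens's own z axis and vertical below 0.15 rad and contact force between the fingers and lens below 0.1 N and linear speed of lens below 0.03 m/s and value of joint lid below 0.05 rad and value of joint cap below 0.0015 m); the robot touches nothing.
It fails at once if the lens is dropped or thrown (moving faster than 0.6 m/s out of the fingers) (contact force between the fingers and lens below 0.05 N and linear speed of lens above 0.6 m/s).
It fails at once if the jar is moved by more than 40 mm (distance of jar from where it was at the start of the episode above 0.04 m).
It fails at once if the roll of tape is moved by more than 40 mm (distance of tape from where it was at the start of the episode above 0.04 m).
It fails at once if the screwdriver is moved by more than 40 mm (distance of driver from where it was at the start of the episode above 0.04 m).
It also fails if it takes over 67 s, if anything falls off the work surface, if the arm or the gripper's body presses on something with over 40 N, if the wrist force passes 120 N, or if a joint passes its speed limit or range.

ROBOT

A 6-joint arm with a two-finger parallel gripper is mounted at the origin on the work surface. World frame = base frame: x ahead of the robot, y to its left, z up, the work surface at z = 0. Lengths are in m, angles in degrees, forces in N, time in s.
With the tool pointing down it reaches from about 0.275 to 0.825 m from the base axis. Payload 5.2 kg.
Tool frame: the origin (TCP) lies midway between the tips of the shut fingers; the grasp point (between the pads) lies 19 mm behind it; z points along the fingers, y is the line along which they close (so a half turn about z gives the same grasp; the last joint's range is limited). The gripper opens to 93 mm and grips with 3 to 60 N. Pads are 15 mm wide; open, the fingers measure 128 mm over their backs; the gripper's body (75 mm by 188 mm) begins 65 mm behind the grasp point.
Start: joints at [-79.171, 14.817, 87.949, -0, 77.235, -11.62], TCP at [0.21, -0.508, 0.219] pointing down, gripper open.
Joint ranges: [-179.93, 179.93], [-52.35, 119.4], [10.71, 147.94], [-69.91, 249.91], [12.55, 155.21], [-178.61, 178.61]. Speed limits (degrees/s): [147.25, 147.25, 180, 180, 180, 180].

INTERFACE

Orientations are given as [roll, pitch, yaw] about the fixed x, y, z axes, in that order (R = Rz(yaw) Ry(pitch) Rx(roll)).
In Python, from workcell import telemetry, optics, ticket, boxes_of gives the robot as it stands. The module is installed in compiled form; this text tells all that it offers.
- The arm moves only by the shell command python3 -m handwheel 'ROWS' [FORCE]. ROWS is JSON, a list that holds one entry, the list of rows, each a list of 5 numbers: the opening, from 0 (shut) to 1 (fully open), then the shift along the tool's x, y, z in units of 0.025 m (1.0 is 0.025 m), then the turn about the tool's z in units of 0.08 rad (1.0 is 0.08 rad). In form: [[[grip, x, y, z, yaw], ...]]. A call has 1 to 20 rows; each row shifts and turns the commanded pose from where the row before left it, along the tool's axes as they then stand; what a row does not reach is not made up. A row lasts 1/12 s, in which the tool goes at most 41.7 mm and 7.16 degrees, less where a joint would pass 70% of its speed; a pose out of reach is approached as far as the arm can. A call with a number of a shift or a turn outside -1 to 1 is refused whole. A call with a gripper value outside its range is refused whole. The fingers move at their own pace and stop on an object; FORCE is the grip in N (left out, the last holds). Time passes only in rows, so rows that do not move let the fingers close. It gives the time, the measured TCP pose, the force, the opening and the grip force at its end, in the units of the state.
- telemetry.get_obs(): the state, without advancing time (a new reading comes with each control period).
- optics.snapshot(name): name is "scene" or "top" or "wrist"; returns the picture (400x640x3 uint8, blue, green, red); there is no depth.
- optics.get_calibration(name): a dict with "intrinsics" (3x3 intrinsics, pixels), "R" (3x3) and "t" (3): a world point X has camera coordinates R X + t. Camera axes: x right, y down, z forward; pixel columns grow to the right and rows downward; lengths in m; the calibration is good to about 2 mm. A picture is of the moment at which its call begins: read the wrist's pose just before it. get_calibration takes no time and is no camera call; for the wrist camera it gives the pose at the moment of the call.
- ticket.finish_job(): hands the job in; it is judged then, once.
Trained networks look in the newest picture that a camera, given by its name, has taken for a name from the list of things; names that differ only in an ending like _2 or _b are one class to them, and where a whole thing is asked for, a point or a joint stands for the part that bears it (a point fixed in the world has none). Each returns a list of dicts, best first, with "p" (0 to 1); they miss things now and then, are a little off and sometimes report something else, mostly with a low value. They report only what shows in the picture. A call takes as long as a camera call.
- boxes_of(name, camera): "box" ([centre column, centre row, width, height] in pixels, round what is visible of it).
The state is a dict: "clock": time; "joint_positions": joint angles; "qvel": joint speeds; "joint_efforts": joint torques, N m; "ee_pos": TCP position; "eef_rot": TCP orientation; "force": force on the tool from outside, world axes, zero at the start; "wrist_torque": the same for the moment, N m; "opening": finger opening in m; "grip_force": force on a finger pad.
Only numpy, scipy, OpenCV 4.12 (cv2) and the standard library are available. Lean on these libraries where they do the work, as an engineer would, in place of code of your own. Each camera call takes 0.05 s, during which the arm holds its last target. There are 200 camera calls.

## Working session

There is one attempt and no reset: what is moved stays moved. The work goes in short steps, Python scripts to look and compute and a shell command to move; the robot and the scene stay as the last step left them, time stands still between calls to the robot, and variables do not carry over. Pictures are saved under pics/ and viewed, at most 10 in all, crops included, and the job is handed in when it is done.

```bash
mkdir -p pics
cat > h.py <<'E'
import numpy as np, cv2
from workcell import telemetry, optics, ticket, boxes_of
def ray(cam,u,v,z,c=None):
    c=c or optics.get_calibration(cam)
    K,R,t=[np.array(c[k],float) for k in("intrinsics","R","t")]
    d=R.T@np.linalg.solve(K,[u,v,1]); o=-R.T@t.ravel()
    return o+d*(z-o[2])/d[2]
def proj(cam,X):
    c=optics.get_calibration(cam)
    p=np.array(c["intrinsics"])@(np.array(c["R"])@np.array(X)+np.array(c["t"]).ravel()); return p[:2]/p[2]
E
python3 - <<'E'
from h import *
np.set_printoptions(precision=3,suppress=True)
for cam in("top","scene"):
    cv2.imwrite(f"pics/{cam}1.png",optics.snapshot(cam))
    for n in("lens","box","lid","can","cap","jar","tape","driver"):
        for b in boxes_of(n,cam)[:2]:
            print(cam,n,round(b["p"],2),np.round(b["box"],1),ray(cam,b["box"][0],b["box"][1],{"lens":.046,"cap":.19,"box":.07}.get(n,.02)))
print(telemetry.get_obs())
E
```

```text
top lens 0.87 [403.6 248.1  31.8  24.1] [ 0.424 -0.263  0.046]
top box 0.76 [288.  173.   84.8 104. ] [0.602 0.003 0.07 ]
top lid 0.94 [289.1 138.7  89.6  41. ] [0.7   0.005 0.02 ]
top can 0.71 [205.6 196.3  48.9  37.7] [0.558 0.209 0.02 ]
top cap 0.68 [454.1 217.4  32.2  32.2] [ 0.48  -0.337  0.19 ]
top cap 0.59 [195.7 183.1  34.8  16.5] [0.558 0.176 0.19 ]
top jar 0.72 [405.1 196.4  18.5  17. ] [ 0.549 -0.277  0.02 ]
top tape 0.97 [455.2 215.8  31.3  30.5] [ 0.5   -0.395  0.02 ]
top driver 0.66 [269.9 267.7  11.   69.2] [0.384 0.052 0.02 ]
scene lens 0.77 [264.7 173.5  26.2  25.8] [ 0.441 -0.257  0.046]
scene box 0.78 [331.  255.8 119.7  97.7] [ 0.596 -0.02   0.07 ]
scene lid 0.89 [320.2 266.7 100.9  58. ] [ 0.606 -0.041  0.02 ]
scene can 0.73 [439.2 280.4  55.9  68.1] [0.542 0.204 0.02 ]
scene cap 0.54 [446.  252.   37.3  16.8] [0.568 0.184 0.19 ]
scene jar 0.8 [236.4 211.9  27.5  23.4] [ 0.552 -0.279  0.02 ]
scene driver 0.79 [392.  201.1  18.3  57. ] [0.386 0.053 0.02 ]
{'clock': 0.9, 'joint_positions': array([-79.171,  14.814,  87.948,   0.   ,  77.235, -11.621]), 'qvel': array([ 0.039, -0.01 , -0.003, -0.065,  0.054, -0.098]), 'joint_efforts': array([ -0.001, -43.718, -28.431,   0.072,   0.031,   0.   ]), 'ee_pos': array([ 0.21 , -0.508,  0.219]), 'eef_rot': array([179.997,   0.   ,  22.451]), 'force': array([ 0.539, -0.063, -0.558]), 'wrist_torque': array([ 0.009, -0.015, -0.001]), 'grip_force': 0.0, 'opening': 0.09297081201327367}
```

Run:
```python
import cv2
t=cv2.imread("pics/top1.png")[90:310,160:490]; cv2.imwrite("pics/topc.png",cv2.resize(t,None,fx=2.4,fy=2.4,interpolation=cv2.INTER_CUBIC))
t=cv2.imread("pics/scene1.png")[130:340,200:500]; cv2.imwrite("pics/scenec.png",cv2.resize(t,None,fx=2.6,fy=2.6,interpolation=cv2.INTER_CUBIC))
```

```text
(no output)
```

View pics/topc.png

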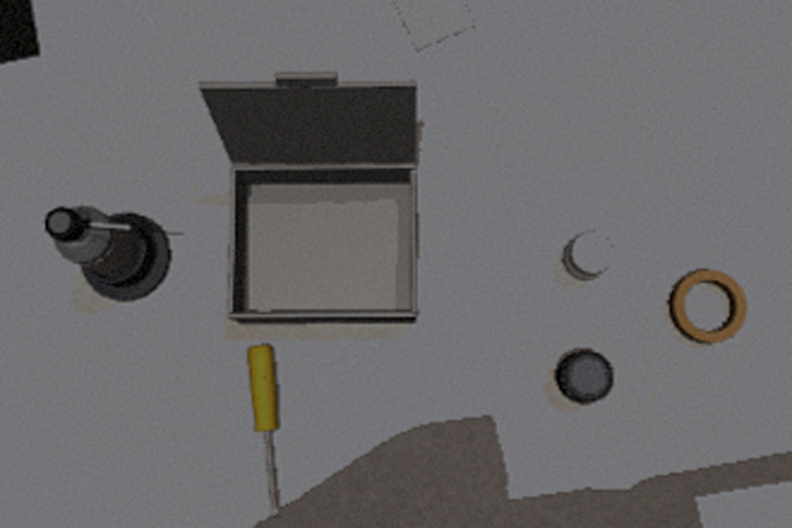

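View pics/scenec.png

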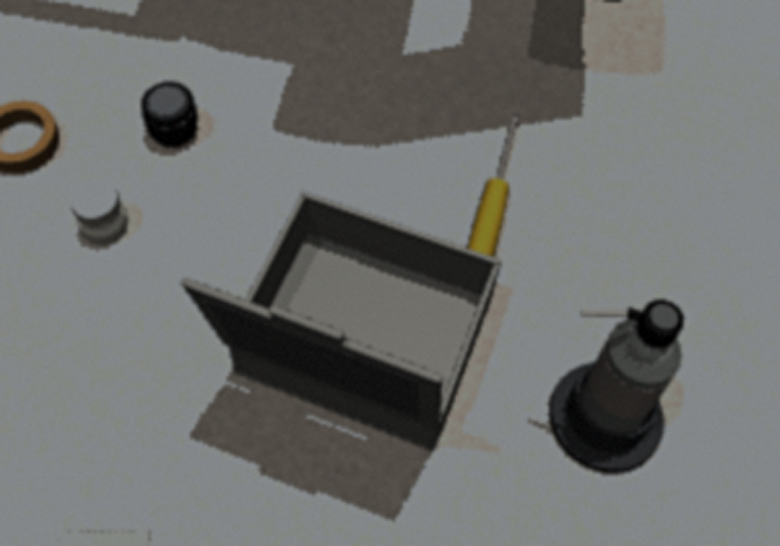

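The top view shows the lens's glass at about (404,245), and the cap top at (186,182.5). The box rim corners are at about (257,222), (333,222), (333,160) and (257,160), with the lid up at the far side. The scene view agrees, with the cap top at (454.6,253.8) and the lens's glass at (264.6,168.5).

Run:
```python
from h import *
np.set_printoptions(precision=4,suppress=True)
f=lambda u,v:(160+u/2.4,90+v/2.4); g=lambda u,v:(200+u/2.6,130+v/2.6)
print("lens",ray("top",*f(585.5,372),.046),ray("scene",*g(168,101),.046))
print("cap",ray("top",*f(62,222),.19),ray("scene",*g(662,322),.19))
print("box",[ray("top",*f(*p),.07)[:2] for p in((231,317),(417,317),(416,167),(232,167))])
print("foot",ray("top",*f(124,258),.01))
print("box sc",[ray("scene",*g(*p),.07)[:2] for p in((305,195),(497,262))])
print("lid",[ray("top",*f(*p),.22)[:2] for p in((200,84),(416,82),(307,74))])
```

```text
lens [ 0.4311 -0.2639  0.046 ] [ 0.4287 -0.2636  0.046 ]
cap [0.5597 0.1958 0.19  ] [0.5657 0.1982 0.19  ]
box [array([0.4884, 0.0757]), array([ 0.4852, -0.1016]), array([ 0.6317, -0.1036]), array([0.6352, 0.0759])]
foot [0.5567 0.1976 0.01  ]
box sc [array([ 0.4919, -0.0949]), array([0.4936, 0.0774])]
lid [array([0.667 , 0.0748]), array([ 0.6651, -0.1026]), array([ 0.6737, -0.0132])]
```

```bash
python3 -m handwheel '[[[1,0,0,0,0.98],[1,0,0,0,0.98],[1,0,0,0,0.98],[1,0,0,0,0.98],[1,0,0,0,0.98],[1,0.86,-0.976,0,0],[1,0.86,-0.976,0,0],[1,0.86,-0.976,0,0],[1,0.86,-0.976,0,0],[1,0.86,-0.976,0,0],[1,0.86,-0.976,0,0],[1,0.86,-0.976,0,0],[1,0.86,-0.976,0,0],[1,0.86,-0.976,0,0],[1,0.86,-0.976,0,0],[1,0,0,0,0],[1,0,0,0,0]]]' 20
python3 - <<'E'
from h import *
c=optics.get_calibration("wrist"); im=optics.snapshot("wrist"); cv2.imwrite("pics/w1.png",im)
for n in("lens","jar"):
    for b in boxes_of(n,"wrist")[:2]: print(n,b,ray("wrist",*b["box"][:2],.046,c))
E
```

```text
clock: 2.32
ee_pos: [0.4259, -0.2631, 0.2187]
eef_rot: [180.0, -0.0, 0.2]
force: [-0.6, 0.2, 0.2]
opening: 0.0929
grip_force: 0.0
lens {'box': [319.5, 173.6, 52.4, 45.5], 'p': 0.64} [ 0.43316069 -0.26572081  0.046     ]
jar {'box': [331.8, 50.9, 42.9, 53.7], 'p': 0.98} [ 0.54984147 -0.27656241  0.046     ]
```

View pics/w1.png

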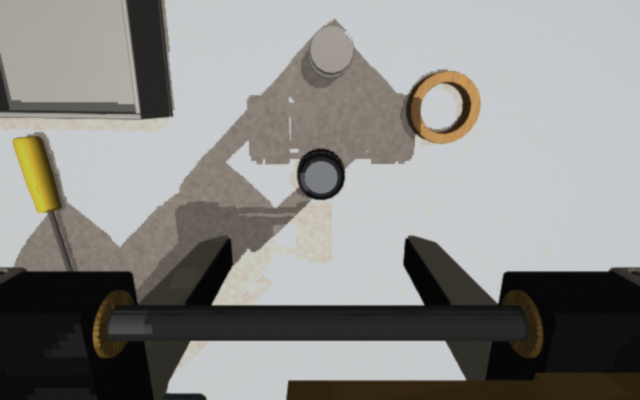

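The wrist view shows the lens's glass centred at (321,177), clear of the jar and tape. I'll go down and grip it.

```bash
python3 -m handwheel '[[[1,0.16,0.08,0.9,0],[1,0,0,0.9,0],[1,0,0,0.9,0],[1,0,0,0.9,0],[1,0,0,0.9,0],[1,0,0,0.9,0],[1,0,0,0.9,0],[1,0,0,0.9,0],[1,0,0,0.6,0],[1,0,0,0.45,0],[1,0,0,0,0],[0,0,0,0,0],[0,0,0,0,0],[0,0,0,0,0],[0,0,0,0,0],[0,0,0,0,0],[0,0,0,0,0]]]' 20
```

```text
clock: 3.88
ee_pos: [0.4294, -0.2666, 0.013]
eef_rot: [180.0, -0.0, -0.0]
force: [-0.4, -0.7, -0.3]
opening: 0.0574
grip_force: 0.0
```

```bash
python3 -m handwheel '[[[0,0,0,0,0],[0,0,0,0,0],[0,0,0,0,0],[0,0,0,0,0],[0,0,0,0,0],[0,0,0,0,0]]]' 20
```

```text
clock: 4.38
ee_pos: [0.4293, -0.2664, 0.0127]
eef_rot: [180.0, -0.0, -0.0]
force: [-0.4, 0.8, 5.1]
opening: 0.0493
grip_force: 20.0
```

```bash
python3 -m handwheel '[[[0,0,0,-0.5,0],[0,0,0,-0.9,0],[0,0,0,-0.9,0],[0,0,0,-0.9,0],[0,0,0,-0.9,0],[0,0,0,-0.9,0],[0,0,0,-0.9,0],[0,0.44,-0.847,0,0],[0,0.44,-0.847,0,0],[0,0.44,-0.847,0,0],[0,0.44,-0.847,0,0],[0,0.44,-0.847,0,0],[0,0.44,-0.847,0,0],[0,0.44,-0.847,0,0],[0,0.44,-0.847,0,0],[0,0.44,-0.847,0,0],[0,0.44,-0.847,0,0],[0,0.44,-0.847,0,0],[0,0.44,-0.847,0,0],[0,0,0,0,0]]]'
python3 - <<'E'
from h import *
cv2.imwrite("pics/w2.png",optics.snapshot("wrist"))
c=optics.get_calibration("wrist"); np.save("c2.npy",c,allow_pickle=True)
t=optics.snapshot("top")[90:310,160:490]; cv2.imwrite("pics/t2.png",cv2.resize(t,None,fx=2.4,fy=2.4))
E
```

```text
clock: 6.05
ee_pos: [0.5621, -0.0087, 0.159]
eef_rot: [-179.9, 0.0, 0.2]
force: [-0.2, 0.3, -2.1]
opening: 0.0496
grip_force: 20.0
```

View pics/w2.png

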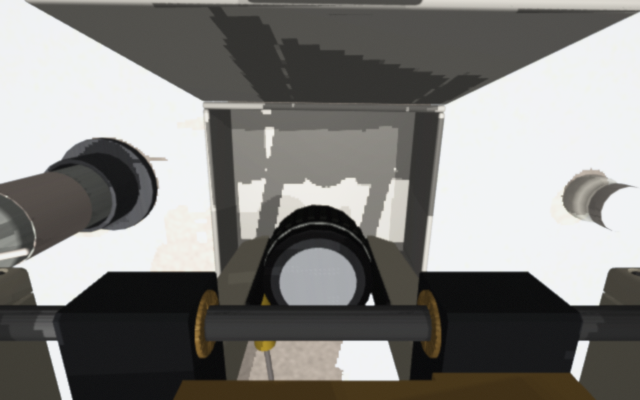

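The box's far rim corners are at about (205,105) and (443,105), and the lens is held level in front of them.

Run:
```python
from h import *
c=np.load("c2.npy",allow_pickle=True).item()
for p in((205,106),(443,106),(234,155),(399,155)): print(p,ray("wrist",*p,.07 if p[1]<120 else .005,c))
for p in((213,240),(432,240)):print(ray("wrist",*p,.07,c))
```

```text
(205, 106) [0.6356768  0.07182365 0.07      ]
(443, 106) [ 0.63625938 -0.10272207  0.07      ]
(234, 155) [0.58996149 0.06925284 0.005     ]
(399, 155) [ 0.59052583 -0.08881589  0.005     ]
[0.5296422  0.07477458 0.07      ]
[ 0.53036543 -0.10504486  0.07      ]
```

```bash
python3 -m handwheel '[[[0,0,0.2,0,0],[0,0,0,0.8,0],[0,0,0,0.8,0],[0,0,0,0.8,0],[0,0,0,0.8,0],[0,0,0,0.8,0],[0,0,0,0.6,0],[0,0,0,0.5,0],[0,0,0,0.3,0],[0,0,0,0.15,0],[0,0,0,0.04,0],[0,0,0,0,0],[0,0,0,0,0]]]'
```

```text
clock: 7.23
ee_pos: [0.5617, -0.0177, 0.021]
eef_rot: [180.0, -0.1, -0.0]
force: [0.5, -0.6, -1.7]
opening: 0.0497
grip_force: 20.0
```

```bash
python3 -m handwheel '[[[0,0,-0.1,0.06,0],[0,0,0,0.05,0],[0,0,0,0,0],[0,0,0,0,0],[0,0,0,0,0]]]'
```

```text
clock: 7.65
ee_pos: [0.5614, -0.0146, 0.0177]
eef_rot: [-180.0, -0.0, 0.0]
force: [0.8, 0.9, 0.6]
opening: 0.0497
grip_force: 20.0
```

Weight is off the gripper, so the lens is on the floor. I'll release, then rise.

```bash
python3 -m handwheel '[[[0.9,0,0,0,0],[0.9,0,0,0,0],[0.9,0,0,0,0],[0.9,0,0,0,0],[0.9,0,0,0,0],[0.9,0,0,0,0],[0.9,0,0,0,0],[0.9,0,0,0,0],[0.9,0,0,-0.3,0],[0.9,0,0,-0.8,0],[0.9,0,0,-0.9,0],[0.9,0,0,-0.9,0],[0.9,0,0,-0.9,0],[0.9,0,0,-0.9,0],[0.9,0,0,-0.9,0],[0.9,0,0,-0.9,0],[0.9,0,0,-0.9,0],[0.9,0,0,-0.9,0],[0,0,0,-0.9,0],[0,0,0,0,0]]]'
python3 - <<'E'
from h import *
c=optics.get_calibration("wrist"); cv2.imwrite("pics/w3.png",optics.snapshot("wrist"))
for cam in("wrist","scene"):
  if cam=="scene": optics.snapshot(cam)
  for n in("lens","cap","can"):
    for b in boxes_of(n,cam)[:1]: print(cam,n,b,ray(cam,*b["box"][:2],.051 if n=="lens" else .19,c if cam=="wrist" else None))
E
```

```text
clock: 9.32
ee_pos: [0.5633, -0.0152, 0.253]
eef_rot: [179.9, -0.5, -0.0]
force: [0.4, -1.3, 0.3]
opening: 0.0746
grip_force: 0.0
wrist lens {'box': [316.9, 173.7, 44.0, 44.0], 'p': 0.97} [ 0.56629465 -0.01546545  0.051     ]
wrist cap {'box': [59.1, 211.9, 112.7, 39.9], 'p': 0.77} [0.56552501 0.16983291 0.19      ]
wrist can {'box': [96.0, 184.9, 172.1, 101.4], 'p': 0.79} [0.5854357  0.13979986 0.19      ]
scene cap {'box': [441.6, 254.1, 40.1, 17.5], 'p': 0.77} [0.57449644 0.17753316 0.19      ]
scene can {'box': [439.8, 281.2, 53.3, 70.9], 'p': 0.59} [0.62402605 0.18603515 0.19      ]
```

View pics/w3.png

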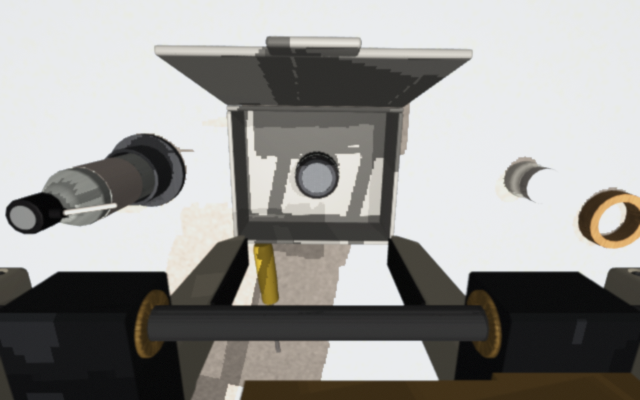

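The lens stands upright in the middle of the box at (317,177). The cap top is at (21,218), and the lid's tab spans (265–362, 38–54).

```bash
python3 - <<'E'
from h import *
c=optics.get_calibration("wrist")
print(ray("wrist",21,218,.19,c)); print(ray("wrist",313,41,.225,c),ray("wrist",155,47,.218,c),ray("wrist",472,51,.218,c))
E
python3 -m handwheel '[[[0,0,-0.85,0,0],[0,0,-0.85,0,0],[0,0,-0.85,0,0],[0,0,-0.85,0,0],[0,0,-0.85,0,0],[0,0,-0.85,0,0],[0,0,-0.85,0,0],[0,0,-0.85,0,0],[0,0,-0.85,0,0],[0,0,-0.85,0,0],[0,0,0,0,0],[0,0,0,0,0],[0,0,0,0,0]]]'
```

```text
[0.55964157 0.19303537 0.19      ]
[ 0.66779524 -0.01306435  0.225     ] [0.66601184 0.07132913 0.218     ] [ 0.66403423 -0.09791008  0.218     ]
clock: 10.8
ee_pos: [0.561, 0.1971, 0.2468]
eef_rot: [180.0, 0.1, 0.0]
force: [0.5, 0.2, -0.2]
opening: 0.0007
grip_force: 0.0
```

```bash
python3 -m handwheel '[[[0,0,0,0.7,0],[0,0,0,0.7,0],[0,0,0,0.5,0],[0,0,0,0.2,0],[0,0,0,0.15,0],[0,0,0,0.15,0],[0,0,0,0,0]]]'
```

```text
clock: 11.38
ee_pos: [0.5613, 0.1967, 0.1879]
eef_rot: [179.9, -0.0, -0.0]
force: [-2.1, -3.3, 5.2]
opening: 0.0005
grip_force: 2.2
```

```bash
python3 -m handwheel '[[[0,0,0,0.1,0],[0,0,0,0.1,0],[0,0,0,0.1,0],[0,0,0,0.06,0],[0,0,0,0,0]]]'
```

```text
clock: 11.8
ee_pos: [0.5619, 0.1972, 0.1822]
eef_rot: [180.0, -0.2, -0.0]
force: [-7.0, -4.6, 17.1]
opening: 0.0006
grip_force: 8.4
```

```bash
python3 -m handwheel '[[[0,0,0,0,0],[0,0,0,0,0],[0,0,0,-0.4,0],[0,0,0,-0.8,0],[0,0,0,-0.9,0],[0,0,0,-0.9,0],[0,0,0,-0.9,0],[0,0,0,-0.9,0],[0,0,0,0,0],[0,0.57,0.84,0,0],[0,0.57,0.84,0,0],[0,0.57,0.84,0,0],[0,0.57,0.84,0,0],[0,0.57,0.84,0,0],[0,0.57,0.84,0,0],[0,0.57,0.84,0,0],[0,0.57,0.84,0,0],[0,0.57,0.84,0,0],[0,0.57,0.84,0,0],[0,0,0,0,0]]]'
python3 - <<'E'
from h import *
t=optics.snapshot("scene"); cv2.imwrite("pics/s3.png",t[100:360,180:560])
E
```

```text
clock: 13.47
ee_pos: [0.7056, -0.0169, 0.2965]
eef_rot: [179.9, 0.0, -0.2]
force: [-0.5, -1.0, -0.2]
opening: 0.0008
grip_force: 0.0
```

View pics/s3.png

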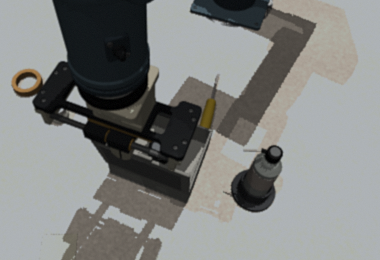

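The scene view shows the gripper behind and above the lid, with the cap up at about (273,155). Next I lower behind the lid and sweep it over in an arc.

```bash
python3 -m handwheel '[[[0,0,0,0.8,0],[0,0,0,0.8,0],[0,0,0,0.8,0],[0,0,0,0.8,0],[0,0,0,0.7,0],[0,0,0,0,0],[0,-0.4,0,0,0],[0,-0.4,0,0,0],[0,-0.4,0,0,0],[0,-0.4,0,0,0],[0,-0.4,0,0,0],[0,-0.2,0,0,0],[0,0,0,0,0]]]'
```

```text
clock: 14.6
ee_pos: [0.6483, -0.0116, 0.2026]
eef_rot: [-180.0, -0.1, 0.0]
force: [0.1, 0.3, 0.4]
opening: 0.0005
grip_force: 0.0
```

```bash
python3 -m handwheel '[[[0,-0.45,0,0.06,0],[0,-0.45,0,0.06,0],[0,-0.45,0,0.06,0],[0,-0.43,0,0.16,0],[0,-0.43,0,0.16,0],[0,-0.43,0,0.16,0],[0,-0.37,0,0.26,0],[0,-0.37,0,0.26,0],[0,-0.37,0,0.26,0],[0,0,0,0,0]]]'
```

```text
clock: 15.43
ee_pos: [0.5533, -0.0118, 0.1642]
eef_rot: [-180.0, 0.1, 0.0]
force: [-0.2, -0.1, 0.0]
opening: 0.0005
grip_force: 0.0
```

Run:
```python
from h import *
t=optics.snapshot("scene"); cv2.imwrite("pics/s4.png",cv2.resize(t[150:340,230:500],None,fx=2.5,fy=2.5))
```

```text
(no output)
```

View pics/s4.png

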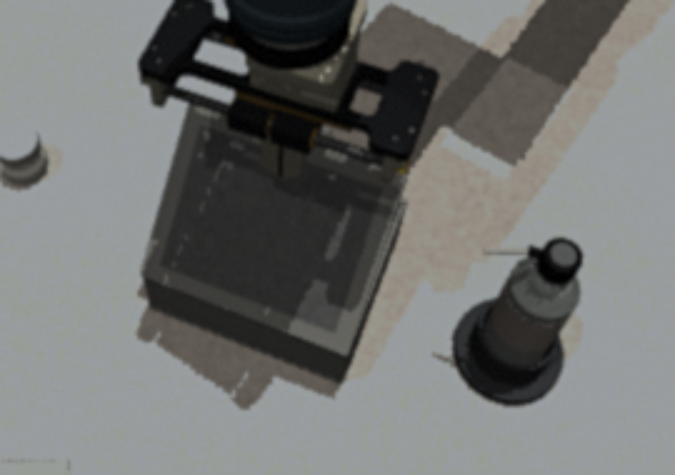

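The lid is following the finger and is about half shut. I'll carry on along the arc.

```bash
python3 -m handwheel '[[[0,-0.26,0,0.31,0],[0,-0.26,0,0.31,0],[0,-0.26,0,0.31,0],[0,-0.14,0,0.3,0],[0,-0.14,0,0.3,0],[0,-0.14,0,0.3,0],[0,-0.14,0,0.3,0],[0,-0.1,0,0.3,0],[0,-0.1,0,0.3,0],[0,0,0,0.3,0],[0,0,0,0.2,0],[0,0,0,0.15,0],[0,0,0,0,0],[0,0,0,0,0]]]'
```

```text
clock: 16.65
ee_pos: [0.5165, -0.0123, 0.0802]
eef_rot: [-180.0, 0.0, -0.0]
force: [-0.2, -0.6, 0.2]
opening: 0.0004
grip_force: 0.0
```

```bash
python3 -m handwheel '[[[0,0,0,0.1,0],[0,0,0,0.1,0],[0,0,0,0.06,0],[0,0,0,0,0],[0,0,0,0,0]]]'
```

```text
clock: 17.07
ee_pos: [0.5171, -0.0124, 0.0765]
eef_rot: [180.0, -0.1, 0.0]
force: [-5.3, 1.0, 19.7]
opening: 0.0001
grip_force: 9.8
```

```bash
python3 -m handwheel '[[[0,0,0,-0.3,0],[0,0,0,-0.6,0],[0,0,0,-0.9,0],[0,0,0,-0.9,0],[0,0,0,-0.9,0],[0,0,0,-0.9,0],[0,0,0,-0.9,0],[0,0,0,-0.9,0],[0,-0.9,0,0,0],[0,-0.9,0,0,0],[0,-0.9,0,0,0],[0,-0.9,0,0,0],[0,0,0,0,0],[0,0,0,0,0]]]'
python3 - <<'E'
from h import *
t=optics.snapshot("scene"); cv2.imwrite("pics/s5.png",cv2.resize(t[130:340,200:500],None,fx=2.5,fy=2.5))
E
```

```text
clock: 18.23
ee_pos: [0.426, -0.0123, 0.2319]
eef_rot: [180.0, -0.1, -0.0]
force: [-0.2, -0.8, 0.2]
opening: 0.0004
grip_force: 0.0
```

View pics/s5.png

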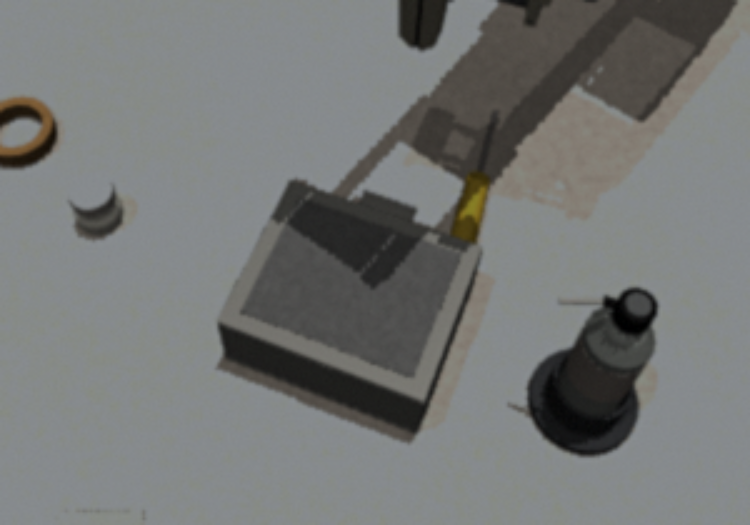

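The scene view shows the lid flat on the box, with its tab at (388,205). The cap is up, and the jar, tape and screwdriver are where they were.

```bash
python3 -c "
from workcell import ticket
print(ticket.finish_job())"
```

```text
the job is handed in; nothing more can be done
None
```

The job is handed in at about 18 s on the robot's clock, result not reported: lens set upright mid-box, cap pressed to its stop and back up, lid shut, and jar, tape and screwdriver not visibly moved.

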